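# Slide the back panel into the mantel clock and hold it pressed home

### The arm

A 7-joint arm with a two-finger parallel gripper is mounted at the origin on the work surface. World frame = base frame: x ahead of the robot, y to its left, z up, the work surface at z = 0. Lengths are in m, angles in rad, forces in N, time in s.
With the tool pointing down it reaches from about 0.4 to 0.9 m from the base axis. Payload 5.5 kg.
Tool frame: the origin (TCP) lies between the finger pads; the fingertips stand 14 mm ahead of it and the grasp point (between the pads) lies 5 mm behind it (tip_extent is the distance from the TCP to the fingertips, in m); z points along the fingers, y is the direction in which the jaws open and shut (so a half turn about z gives the same grasp; the last joint's range is limited). The gripper opens to 85 mm and grips with 20 to 120 N. Pads are 22 mm wide; open, the fingers measure 114 mm over their backs; the gripper's body (76 mm by 85 mm) begins 54 mm behind the grasp point. The pads swing forward as they close: fully open they stand 13 mm farther back than shut.
Start: joints at [-1.005, 0.501, -0.427, 1.55, 0.221, 1.138, -0.21], TCP at [0.194, 0.62, 0.245] pointing down, gripper open.
Joint ranges: [-2.88, 2.88], [-0.31, 2.03], [-1.54, 1.56], [0.2, 2.42], [-1.41, 4.55], [0.19, 2.02], [-2.57, 2.57]. Speed limits (rad/s): [2.57, 2.57, 3.14, 3.14, 3.14, 3.14, 3.14].

### API

Orientations are given as [roll, pitch, yaw] about the fixed x, y, z axes, in that order (R = Rz(yaw) Ry(pitch) Rx(roll)).
In Python, from bench import read_state, capture, hand_in, trace, tip_extent gives the robot as it stands. The module is installed in compiled form; this text tells all that it offers.
- The arm moves only by the tool servo_tool, never from a script. Its argument "steps" is a list of rows, each a list of 3 entries, a list of its own where there are three numbers: the closure, from -1 (fully open) to 1 (shut), then the shift along the world's x, y, z in m, then the turn, a rotation vector about the world's x, y, z in degrees. In form: [[jaw, [tx, ty, tz], [wx, wy, wz]], ...]. A call has 1 to 10 rows; each row shifts and turns the commanded pose from where the row before left it; what a row does not reach is not made up. A row lasts 1/10 s, in which the tool goes at most 50 mm and 8.59 degrees, less where a joint would pass 70% of its speed; a pose out of reach is approached as far as the arm can. A call is refused whole if a number of a shift passes 0.05 or a number of a turn 8.59, either way. A call with a gripper value outside its range is refused whole. The fingers move at their own pace and stop on an object; "force" is the grip in N (left out, the last holds). Time passes only in rows, so rows that do not move let the fingers close. It gives the time, the measured TCP pose, the force and the opening at its end, in the units of the state.
- read_state(): the state, without advancing time (a new reading comes with each control period).
- capture(name): name is "scene" or "side" or "wrist"; returns a dict with "frame" (384x512x3 uint8, red, green, blue), "fx", "fy", "cx", "cy" (pixels), "extrinsics" (4x4, takes a point from camera to world coordinates). Camera axes: x right, y up, looking along -z (the intrinsics and any distortion apply to the point x, -y, -z); pixel columns grow to the right and rows downward; lengths in m; the calibration is good to about 2 mm. A picture is of the moment at which its call begins. There is no depth.
- hand_in(): hands the job in, once; it reports no verdict.
Trained networks look in a picture, given as the dict that the camera call returned (one of the last four; its "shot" number tells which), for a name from the list of things; names that differ only in an ending like _2 or _b are one class to them, and where a whole thing is asked for, a point or a joint stands for the part that bears it (a point fixed in the world has none). Each returns a list of dicts, best first, with "score" (0 to 1); they miss things now and then, are a little off and sometimes report something else, mostly with a low value. They report only what shows in the picture. A call takes as long as a camera call. They do not tell look-alikes from the thing itself.
- trace(picture, query): "mask" (384x512 bool, what is visible of it) and "extent" ([centre column, centre row, width, height] in pixels, round what is visible of it).
The state is a dict: "time": time; "joint_pos": joint angles; "qd": joint speeds; "tau": joint torques, N m; "eef_pos": TCP position; "ee_rot": TCP orientation; "ft_force": force on the tool from outside, world axes, zero at the start; "moment": the same for the moment, N m; "gripper_width": finger opening in m.
Only numpy, scipy, OpenCV 4.12 (cv2) and the standard library are available. Lean on these libraries where they do the work, as an engineer would, in place of code of your own. Each camera call takes 0.05 s, during which the arm holds its last target.

### The job

Take the brown back panel from its wooden stand by its tab, slide it upright down the grooves in the open back of the mantel clock and behind the brass lip at the foot, and push it fully home against the sprung rail, until its shoulders are flush with the top of the case. Feel your way down without forcing it, and leave the other things on the bench where they are. Finish while still gripping the panel and holding it pressed home: if you let go the spring lifts it again.

Things in the scene. Friction and masses are not known exactly. Their poses are not given: they have to be found in the camera images.
- panel: Brown hardboard clock back, loose, 110 g, 8 mm thick (its x). Body 118 mm wide (y), 112 mm tall; centred on it a tab 56 mm wide, 50 mm tall: 162 mm in all. The steps beside the tab are its shoulders. Origin: centre of the lower edge, z up. Starts upright in a stand. Either way round fits. Grip the tab across its 8 mm from above, 60 N.
- panel_stand: Pale wooden stand, fixed, holding the panel: base 70 x 130 x 12 mm, two walls 12 mm thick, 90 mm long (its y), 10.5 mm apart, up to 50 mm above the bench; the panel stands between them on the base (lower edge 12 mm above the bench). Origin: centre of its underside.
- clock: Dark wooden mantel clock, fixed, 150 mm wide (y), 90 deep (x), 130 tall, on a plinth 172 x 112 x 18 mm. Origin: centre of its underside, z up. Dial on +x; open back on -x, facing the robot, with a vertical groove inside each cheek (cheeks 124 mm apart) into which the panel slides straight down from above.
- slot_mouth (a point): Centre of the slot's mouth, 33 mm to -x of the clock's axis, level with the top of the case (130 mm above the bench). Axes as the clock's: x through the slot's thickness towards the dial, y along the slot, z up. The groove walls stand 6 mm to +x and 7.5 mm to -x of this middle plane.
- slot_floor (a point): Centre of the slot's solid floor, 112 mm straight below slot_mouth (18 mm above the bench), where the panel's lower edge stands when fully home, shoulders flush with the case top. Axes as the clock's. A brass lip 6 mm to -x of it, its sloped top ending 26 mm above the floor: the panel goes down inside (+x of) the lip.
- spring_rail (a joint): Sprung black rail 60 mm long in the middle of the slot floor, on which the panel's lower edge lands. 0 m when up (its top 8 mm above the slot floor), grows as it is pushed down; 0.008 m when the panel is fully home. Pushing starts at 4 N, fully home takes 10 N; the spring lifts the panel's weight when it is let go.
- plate_stand: A second, identical wooden stand, fixed, which holds the spare dial plate. Which stand is left and which right varies. Origin at the centre of its underside.
- dial_plate: Spare dial plate, not to be used: aluminium plate 8 x 100 x 110 mm with a white disc on each face, upright in the other stand. Origin at the centre of its lower edge.
- screwdriver: Screwdriver, 160 mm long, lying on the bench near the robot; origin at its middle, underneath.
- brass_drum: Round brass clock drum, 96 mm across, 42 mm tall; origin under its centre.
- black_dish: Round black dish, 96 mm across, 30 mm tall; origin under its centre.
- oil_jar: Amber jar with black cap, 48 mm across, 65 mm tall; origin under its centre.
- red_basket: Open red plastic basket, 130 x 170 x 55 mm; origin under its centre.
- clock_weight: Upright brass clock weight, 36 mm across, 85 mm tall; origin under its centre.
There are look-alikes about, which are no part of the job. Leave any blue or red look-alike of the panel_stand alone.

How it is judged:
By the outcome, as a careful person would: the job done as asked, in the order asked, and still so for the second after the job is handed in, while the arm keeps its last pose, push and grip.
It also fails if it takes over 48 s, if anything falls off the work surface, if the arm or the gripper's body presses on something with over 40 N, if the wrist force passes 120 N, or if a joint passes its speed limit or range.

## Working session

There is one attempt and no reset: what is moved stays moved. The work goes in short steps, Python scripts to look and compute and a tool call to move; the robot and the scene stay as the last step left them, time stands still between calls to the robot, and variables do not carry over. Pictures are saved under pics/ and viewed, and the job is handed in when it is done.

Besides the shell and the picture viewer there is one more tool, called after "Emit:" by a JSON object that holds its "api" and its "payload". servo_tool: Moves the arm, as the interface text tells. Its arguments: {"type":"object","properties":{"steps":{"type":"array"},"force":{"type":"number"}},"required":["steps"]}

```bash
mkdir -p pics
python3 - <<'E'
from bench import *
import cv2,pickle
s=read_state();print(s)
print(tip_extent)
for n in ["scene","side","wrist"]:
    c=capture(n);pickle.dump(c,open(n+"0.pkl","wb"))
    cv2.imwrite(f"pics/{n}0.png",c["frame"][:,:,::-1])
    print(n,c["fx"],c["fy"],c["cx"],c["cy"],c["extrinsics"].tolist(),[k for k in c])
E
```

```text
{'time': 0.0, 'joint_pos': array([-1.00478754,  0.50184958, -0.42678309,  1.55141999,  0.22080535,
        1.13827482, -0.21029952]), 'qd': array([ 0.00097956,  0.00094834,  0.00074354,  0.00070401, -0.00137679,
        0.00111472,  0.00038038]), 'tau': array([ 9.51208604e-04, -5.69523776e+01, -5.81574753e+00, -2.80925363e+01,
        1.05861691e-02,  1.20690858e-02, -6.78447634e-06]), 'eef_pos': array([0.19368856, 0.61979909, 0.24426999]), 'ee_rot': array([-3.13969766e+00, -6.67183680e-05,  2.83882830e+00]), 'ft_force': array([-0.87353805, -0.15212367,  1.55857558]), 'moment': array([-0.0007156 , -0.02915744,  0.00045742]), 'gripper_width': 0.08552361657341055}
0.014
scene 409.3255594955483 409.3255594955483 256.1447151456748 189.2160491062175 [[-0.09872388202197463, -0.8481505662928956, 0.5204749869259347, 1.2322296043339669], [0.9950987757398319, -0.08116817504001567, 0.056481447235011244, 0.09467751537418279], [-0.005658766614662965, 0.5235000900264621, 0.852006827497695, 1.2213303358822136], [0.0, 0.0, 0.0, 1.0]] ['frame', 'fx', 'fy', 'cx', 'cy', 'extrinsics', 'shot']
side 434.53622016335447 434.53622016335447 256.21094724514586 190.0123485554083 [[0.9908012999873762, 0.10502155407522931, -0.08534200093124904, 0.43232128052405355], [-0.13532285743699562, 0.7655989366456909, -0.6289244727803762, -0.8536532821259378], [-0.0007128803631595307, 0.6346879086500791, 0.7727682384874374, 1.1877456034375269], [0.0, 0.0, 0.0, 1.0]] ['frame', 'fx', 'fy', 'cx', 'cy', 'extrinsics', 'shot']
wrist 285.2738613514767 285.2738613514767 255.9927172160756 195.8080500618973 [[0.29832608245839337, -0.9105066371283833, -0.2863201220141319, 0.12036762602243141], [0.9544614452811212, 0.2838904834876479, 0.091703559674747, 0.6435859171828443], [-0.0022131418613216235, -0.3006390811759325, 0.9537354165977007, 0.373846246726477], [0.0, 0.0, 0.0, 1.0]] ['frame', 'fx', 'fy', 'cx', 'cy', 'extrinsics', 'shot']
```

View pics/scene0.png

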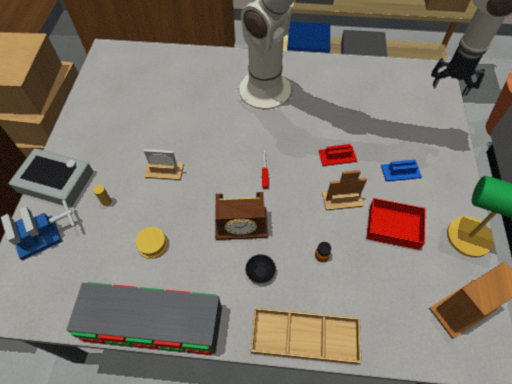

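View pics/side0.png

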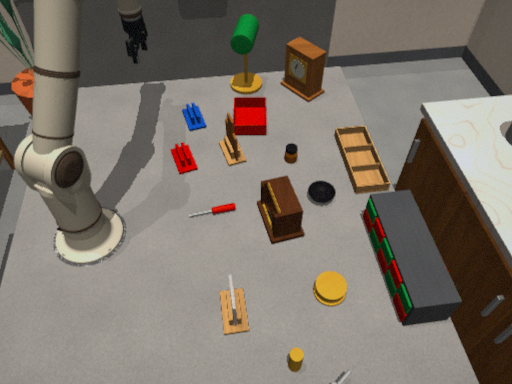

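View pics/wrist0.png

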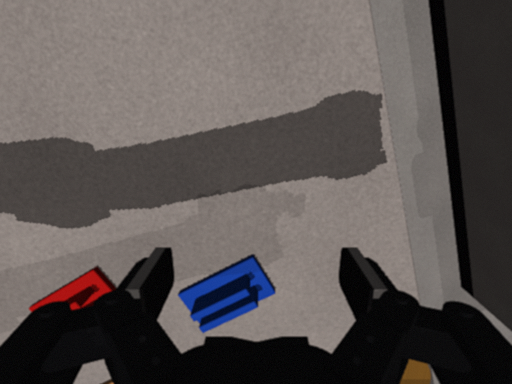

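Run:
```python
from bench import *
import cv2,pickle,numpy as np
for n in ["scene","side"]:
    c=capture(n)
    out={"cam":{k:c[k] for k in c}}
    for q in ["panel","panel_stand","clock"]:
        r=trace(c,q)
        print(n,q,[(round(d["score"],2),np.round(d["extent"],1).tolist()) for d in r])
        out[q]=r
    pickle.dump(out,open(n+"1.pkl","wb"))
    f=c["frame"][:,:,::-1]
    crops={"scene":[(310,160,70,55),(205,180,75,65)],"side":[(210,105,50,65),(245,165,70,80)]}[n]
    ims=[cv2.resize(f[y:y+h,x:x+w],(400,int(400*h/w)),interpolation=cv2.INTER_CUBIC) for x,y,w,h in crops]
    H=max(i.shape[0] for i in ims)
    cv2.imwrite(f"pics/{n}1.png",np.hstack([cv2.copyMakeBorder(i,0,H-i.shape[0],0,0,cv2.BORDER_CONSTANT) for i in ims]))
```

```text
scene panel [(0.79, [345.2, 187.1, 42.3, 33.1])]
scene panel_stand [(0.86, [336.4, 154.8, 39.9, 25.5]), (0.74, [343.6, 201.0, 37.4, 20.6]), (0.61, [402.4, 170.4, 44.5, 24.5]), (0.43, [345.8, 185.4, 42.2, 33.9])]
scene clock [(0.84, [238.8, 217.4, 51.6, 48.5])]
side panel [(0.53, [230.8, 135.8, 19.5, 43.1]), (0.22, [281.4, 210.8, 47.6, 69.1])]
side panel_stand [(0.85, [195.9, 118.5, 22.3, 25.8]), (0.69, [232.3, 155.2, 27.5, 30.0]), (0.65, [186.5, 159.5, 24.6, 32.0]), (0.56, [280.0, 210.3, 50.4, 68.5])]
side clock [(0.96, [282.2, 210.9, 48.4, 67.0])]
```

View pics/scene1.png

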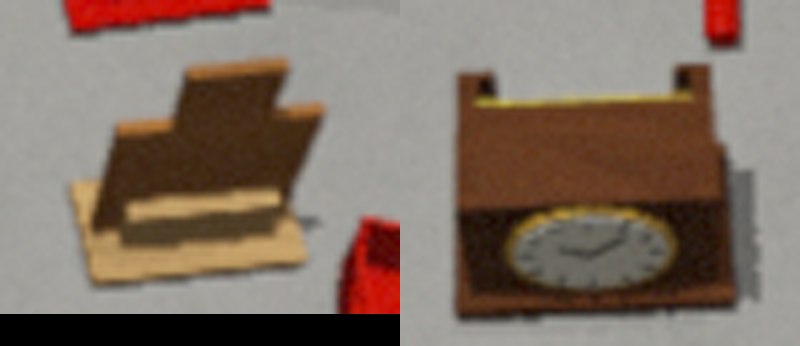

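View pics/side1.png

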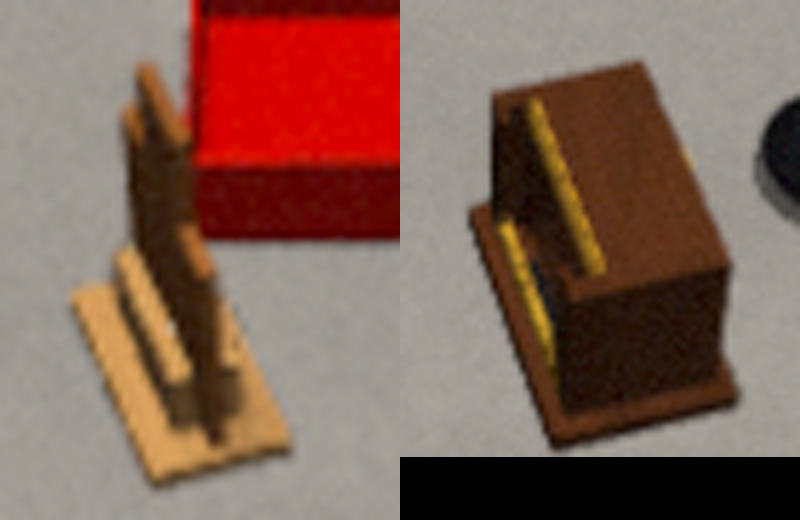

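```bash
cat > h.py <<'E'
import numpy as np,cv2,pickle
from scipy.optimize import minimize
def box(x0,x1,y0,y1,z0,z1):
    return np.array([[x,y,z] for x in(x0,x1) for y in(y0,y1) for z in(z0,z1)],float)/1000
STAND=[box(-35,35,-65,65,0,12),box(5.25,17.25,-45,45,12,50),box(-17.25,-5.25,-45,45,12,50)]
PANEL=[box(-4,4,-59,59,12,124),box(-4,4,-28,28,124,174)]
CLOCK=[box(-56,56,-86,86,0,18),box(-45,45,62,75,18,130),box(-45,45,-75,-62,18,130),box(-27,45,-70,70,18,130)]
def tf(P,p):
    c,s=np.cos(p[2]),np.sin(p[2]);R=np.array([[c,-s,0],[s,c,0],[0,0,1]])
    return P@R.T+np.array([p[0],p[1],0])
def proj(cam,W):
    E=cam["extrinsics"];q=(np.asarray(W)-E[:3,3])@E[:3,:3]
    return np.stack([cam["cx"]+cam["fx"]*q[:,0]/-q[:,2],cam["cy"]-cam["fy"]*q[:,1]/-q[:,2]],1)
def ray(cam,u,v):
    E=cam["extrinsics"];d=np.array([(u-cam["cx"])/cam["fx"],-(v-cam["cy"])/cam["fy"],-1]);return E[:3,3],E[:3,:3]@d
def atz(cam,u,v,z):
    o,d=ray(cam,u,v);return o+d*(z-o[2])/d[2]
def render(cam,model,p,roi,S=8):
    x0,y0,w,h=roi;im=np.zeros((h*S,w*S),np.uint8)
    for b in model:
        q=(proj(cam,tf(b,p))-[x0,y0]+0.5)*S-0.5
        cv2.fillConvexPoly(im,cv2.convexHull(np.round(q*16).astype(np.int32)),255,shift=4)
    return cv2.resize(im,(w,h),interpolation=cv2.INTER_AREA)/255.
E
cat > fit.py <<'E'
from h import *
D={n:pickle.load(open(n+"1.pkl","rb")) for n in ("scene","side")}
rois={"panel":{"scene":(312,162,66,52),"side":(212,105,40,64)},"clock":{"scene":(208,186,70,58),"side":(252,168,60,80)}}
init={"panel":atz(D["scene"]["cam"],344,200,0.02),"clock":atz(D["scene"]["cam"],240,220,0.06)}
print(init)
for k,model in(("panel",STAND+PANEL),("clock",CLOCK)):
    tgt={}
    for n in D:
        cam=D[n]["cam"];x,y,w,h=rois[k][n]
        f=cam["frame"][y:y+h,x:x+w].astype(float)
        m=f.max(2);sat=(m-f.min(2))/(m+1)
        red=(f[:,:,0]>110)&(f[:,:,1]<45)
        t=np.clip((sat-0.12)/0.2,0,1);t=np.maximum(t,(m<60)*1.)
        wt=np.ones_like(t)
        wt[cv2.dilate(red.astype(np.uint8),np.ones((5,5)))>0]=0
        if k=="clock" and n=="scene": wt[:, :1]=1
        tgt[n]=(t,wt)
        cv2.imwrite(f"pics/t_{k}_{n}.png",cv2.resize((t*wt*255).astype(np.uint8),None,fx=6,fy=6,interpolation=0))
    def cost(p,ns=("scene","side")):
        p=[p[0],p[1],p[2]]
        return sum((tgt[n][1]*(render(D[n]["cam"],model,p,rois[k][n])-tgt[n][0])**2).sum() for n in ns)
    i=init[k]
    best=None
    for ns in (("scene","side"),("scene",),("side",)):
      best=None
      for yaw in (-.3,-.1,.1,.3):
        for dx in(-.02,.02):
          r=minimize(cost,[i[0]+dx,i[1],yaw],args=(ns,),method="Nelder-Mead",options=dict(initial_simplex=np.array([[i[0]+dx,i[1],yaw]]*4)+np.vstack([np.zeros(3),np.diag([.02,.02,.1])]),xatol=1e-4,fatol=1e-2))
          if best is None or r.fun<best.fun: best=r
      print(k,ns,best.x.round(4),np.degrees(best.x[2]).round(2),best.fun)
      if len(ns)==2: full=best.x
    for n in D:
        x,y,w,h=rois[k][n];c=D[n]["cam"]["frame"][y:y+h,x:x+w,::-1]
        S=8;im=cv2.resize(c,None,fx=S,fy=S,interpolation=cv2.INTER_CUBIC)
        for b in model:
            q=((proj(D[n]["cam"],tf(b,full))-[x,y]+.5)*S).round().astype(int)
            for a in range(8):
                for bb in range(a):
                    if bin(a^bb).count("1")==1: cv2.line(im,tuple(map(int,q[a])),tuple(map(int,q[bb])),(0,255,0),1)
        cv2.imwrite(f"pics/o_{k}_{n}.png",im)
a=[cv2.imread(f"pics/o_{k}_{n}.png") for k in("panel","clock") for n in ("scene","side")]
H=640
g=np.hstack([cv2.resize(i,(int(i.shape[1]*.8*.5/.5),int(i.shape[0]*.8))) if 0 else cv2.copyMakeBorder(i,0,H-i.shape[0],0,0,0) for i in a])
cv2.imwrite("pics/fit_a.png",np.hstack([cv2.copyMakeBorder(i,0,H-i.shape[0],0,0,0) for i in a[:2]])[:600,:])
cv2.imwrite("pics/fit_b.png",cv2.resize(np.hstack([cv2.copyMakeBorder(i,0,H-i.shape[0],0,0,0) for i in a[2:]]),None,fx=.75,fy=.75))
E
python3 fit.py
```

```text
{'panel': array([0.51266261, 0.31531882, 0.02      ]), 'clock': array([ 0.64215875, -0.02212088,  0.06      ])}
panel ('scene', 'side') [0.4983 0.3117 0.2228] 12.77 157.686577498986
panel ('scene',) [0.4986 0.3113 0.2292] 13.13 29.15323224236299
panel ('side',) [0.4979 0.3127 0.2152] 12.33 124.22094271107973
clock ('scene', 'side') [ 0.6236 -0.0231  0.1387] 7.95 428.4140060254226
clock ('scene',) [ 0.6238 -0.0241  0.1412] 8.09 354.3219199141634
clock ('side',) [ 0.6235 -0.0216  0.1343] 7.7 65.3110263338048
```

View pics/fit_a.png

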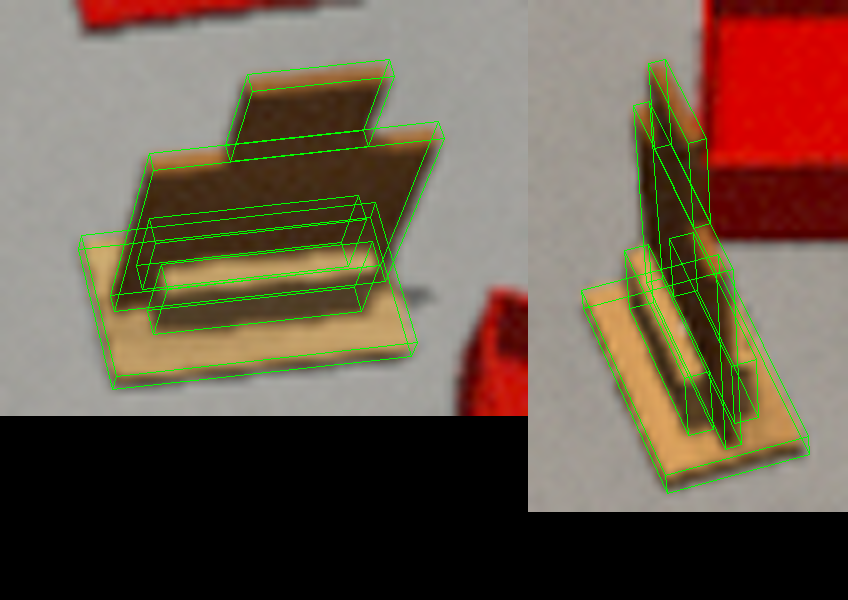

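View pics/fit_b.png

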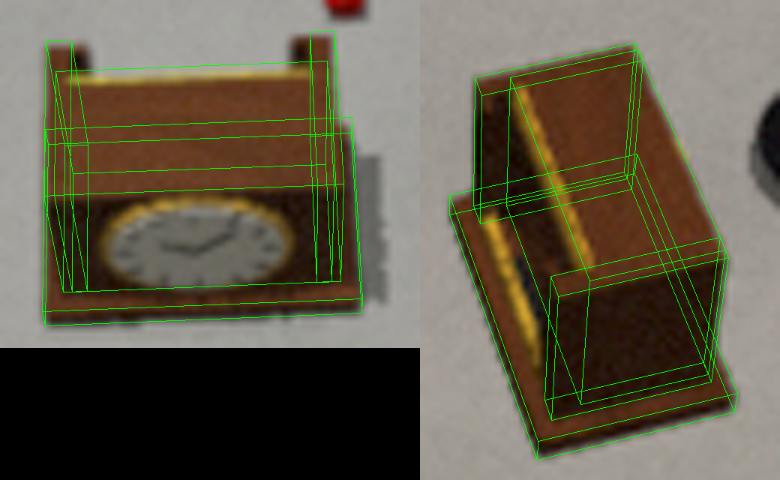

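Emit:
{"api": "servo_tool", "payload": {"steps": [[-1,[0.028,-0.03,0.003],[0,0,-6]],[-1,[0.028,-0.03,0.003],[0,0,-6]],[-1,[0.028,-0.03,0.003],[0,0,-6]],[-1,[0.028,-0.03,0.003],[0,0,-6]],[-1,[0.028,-0.03,0.003],[0,0,-6]],[-1,[0.028,-0.03,0.003],[0,0,-6]],[-1,[0.028,-0.03,0.003],[0,0,-6]],[-1,[0.028,-0.03,0.003],[0,0,-6]],[-1,[0.028,-0.03,0],[0,0,-6]],[-1,[0.028,-0.03,0],[0,0,-6]]], "force": 60}}

```text
time: 1.55
eef_pos: [0.4748, 0.3193, 0.2698]
ee_rot: [3.141, -0.0, 1.788]
ft_force: [0.7, -0.2, 0.0]
gripper_width: 0.0855
```

Run:
```python
from bench import *
import cv2,pickle
s=read_state();print(s["eef_pos"],s["ee_rot"],s["joint_pos"])
c=capture("wrist");pickle.dump(c,open("wrist2.pkl","wb"))
cv2.imwrite("pics/wrist2.png",c["frame"][:,:,::-1])
```

```text
[0.47484767 0.31926717 0.26984062] [ 3.14063662e+00 -4.82236890e-04  1.78750221e+00] [-0.55161123  0.30808321 -0.10742923  1.73426249  0.03645258  1.10011145
 -0.45381497]
```

View pics/wrist2.png

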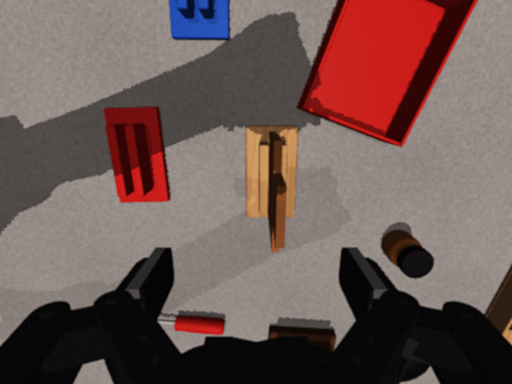

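```bash
cat > ov.py <<'E'
from h import *
def overlay(cam,items,roi,S,fn):
    x,y,w,h=roi;im=cv2.resize(np.ascontiguousarray(cam["frame"][y:y+h,x:x+w,::-1]),None,fx=S,fy=S,interpolation=cv2.INTER_CUBIC)
    for model,p,col in items:
        for b in model:
            q=((proj(cam,tf(b,p))-[x,y]+.5)*S).round().astype(int)
            for a in range(8):
                for bb in range(a):
                    if bin(a^bb).count("1")==1: cv2.line(im,tuple(map(int,q[a])),tuple(map(int,q[bb])),col,1)
    cv2.imwrite(fn,im)
E
python3 - <<'E'
from ov import *
c=pickle.load(open("wrist2.pkl","rb"))
print(c["extrinsics"].round(4).tolist())
roi=(232,116,84,140)
x,y,w,h=roi
f=c["frame"][y:y+h,x:x+w].astype(float);m=f.max(2);sat=(m-f.min(2))/(m+1)
t=np.clip((sat-.2)/.2,0,1)
wt=np.ones_like(t);wt[:14,68:]=0
def cost(p): return (wt*(render(c,STAND+PANEL,p,roi)-t)**2).sum()
p0=np.array([.4983,.3117,.2228])
r=minimize(cost,p0,method="Nelder-Mead",options=dict(initial_simplex=np.array([p0]*4)+np.vstack([np.zeros(3),np.diag([.01,.01,.05])]),xatol=1e-4,fatol=1e-2))
print(cost(p0),r.fun,r.x,np.degrees(r.x[2]))
overlay(c,[(STAND,r.x,(0,255,0)),(PANEL,r.x,(255,255,0))],roi,4,"pics/ov2.png")
im=cv2.imread("pics/ov2.png");print(im.shape)
overlay(c,[(STAND,p0,(0,255,0)),(PANEL,p0,(255,255,0))],roi,4,"pics/ov2b.png")
cv2.imwrite("pics/ov2.png",np.hstack([im,cv2.imread("pics/ov2b.png")]))
E
```

```text
[[0.9766, -0.2044, -0.0661, 0.458], [0.2148, 0.9317, 0.2927, 0.3947], [0.0017, -0.3001, 0.9539, 0.3994], [0.0, 0.0, 0.0, 1.0]]
62.320543734180674 25.28235372201481 [0.49799845 0.31153661 0.21501248] 12.319307846524556
(560, 336, 3)
```

View pics/ov2.png

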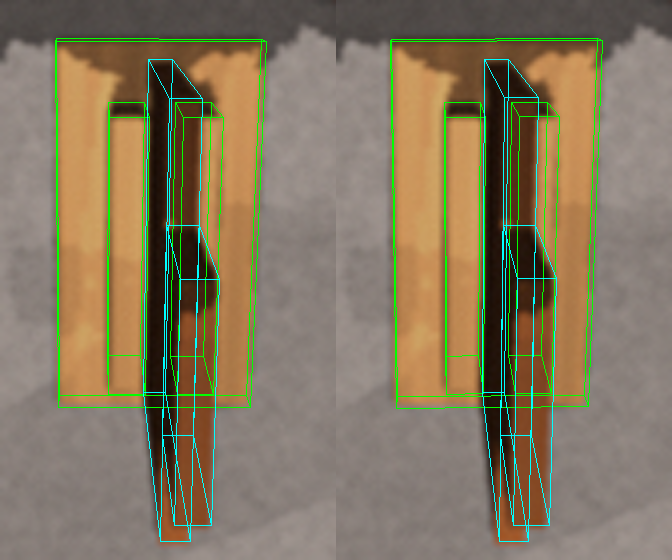

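Emit:
{"api": "servo_tool", "payload": {"steps": [[-1,[0.0224,-0.0078,0],[0,0,0]],[-1,[0,0,-0.03],[0,0,0]],[-1,[0,0,-0.03],[0,0,0]],[-1,[0,0,-0.03],[0,0,0]],[-1,[0,0,-0.02],[0,0,0]],[-1,[0,0,-0.012],[0,0,0]],[-1,[0,0,0],[0,0,0]],[-1,[0,0,0],[0,0,0]]]}}

```text
time: 2.4
eef_pos: [0.4966, 0.3131, 0.1481]
ee_rot: [3.141, -0.0, 1.792]
ft_force: [-0.1, -0.2, -0.1]
gripper_width: 0.0853
```

Run:
```python
from bench import *
import cv2,pickle
c=capture("wrist");pickle.dump(c,open("wrist3.pkl","wb"))
cv2.imwrite("pics/wrist3.png",c["frame"][:,:,::-1])
```

```text
(no output)
```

View pics/wrist3.png

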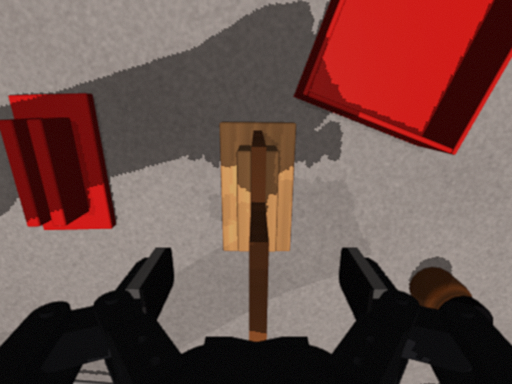

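Emit:
{"api": "servo_tool", "payload": {"steps": [[1,[0,0,0],[0,0,0]],[1,[0,0,0],[0,0,0]],[1,[0,0,0],[0,0,0]],[1,[0,0,0],[0,0,0]],[1,[0,0,0],[0,0,0]],[1,[0,0,0],[0,0,0]],[1,[0,0,0],[0,0,0]],[1,[0,0,0],[0,0,0]]], "force": 60}}

```text
time: 3.25
eef_pos: [0.4964, 0.3127, 0.1475]
ee_rot: [3.141, -0.0, 1.792]
ft_force: [-0.3, -0.2, 1.6]
gripper_width: 0.0073
```

Emit:
{"api": "servo_tool", "payload": {"steps": [[1,[0,0,0.01],[0,0,0]],[1,[0,0,0.015],[0,0,0]],[1,[0,0,0.03],[0,0,0]],[1,[0,0,0.035],[0,0,0]],[1,[0,0,0.035],[0,0,0]],[1,[0,0,0.035],[0,0,0]],[1,[0,0,0],[0,0,0]]]}}

```text
time: 3.95
eef_pos: [0.4981, 0.3143, 0.3144]
ee_rot: [3.132, -0.004, 1.792]
ft_force: [0.3, 0.9, -1.6]
gripper_width: 0.0071
```

Run:
```python
from bench import *
import cv2,pickle
s=read_state();print(s["eef_pos"],s["ee_rot"],s["ft_force"],s["moment"])
for n in ["wrist","scene","side"]:
    c=capture(n);pickle.dump(c,open(n+"4.pkl","wb"))
    cv2.imwrite(f"pics/{n}4.png",c["frame"][:,:,::-1])
```

```text
[0.49806782 0.31433912 0.31443725] [ 3.13243841 -0.00382101  1.79195057] [ 0.28525119  0.92383521 -1.57931581] [ 0.02052488 -0.09447308  0.02345451]
```

View pics/wrist4.png

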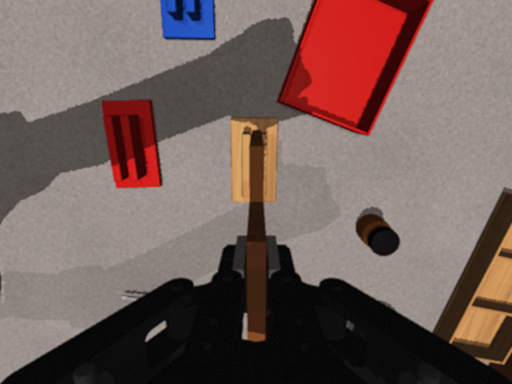

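View pics/side4.png

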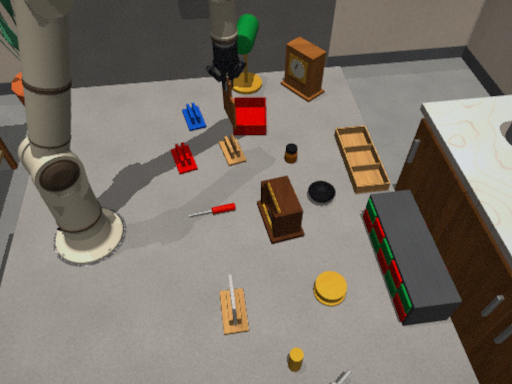

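Emit:
{"api": "servo_tool", "payload": {"steps": [[1,[0.003,-0.02,0],[0,0,0]],[1,[0.003,-0.03,0],[0,0,-0.6]],[1,[0.003,-0.035,0],[0,0,-0.6]],[1,[0.003,-0.035,0],[0,0,-0.6]],[1,[0.003,-0.035,0],[0,0,-0.6]],[1,[0.003,-0.035,0],[0,0,-0.6]],[1,[0.003,-0.035,0],[0,0,-0.6]],[1,[0.003,-0.035,0],[0,0,-0.6]],[1,[0.003,-0.035,0],[0,0,-0.6]],[1,[0.003,-0.035,0],[0,0,0]]]}}

```text
time: 5.1
eef_pos: [0.5247, -0.0187, 0.3057]
ee_rot: [-3.138, -0.001, 1.708]
ft_force: [0.7, -0.6, -1.0]
gripper_width: 0.0073
```

Emit:
{"api": "servo_tool", "payload": {"steps": [[1,[0.003,-0.03,0],[0,0,0]],[1,[0.003,-0.03,0],[0,0,0]],[1,[0.003,-0.02,0],[0,0,0]],[1,[0.003,-0.014,0],[0,0,0]],[1,[0,0,0],[0,0,0]],[1,[0,0,0],[0,0,0]],[1,[0,0,0],[0,0,0]]]}}

```text
time: 5.8
eef_pos: [0.5381, -0.1094, 0.3069]
ee_rot: [-3.141, -0.001, 1.71]
ft_force: [0.5, 0.8, -0.9]
gripper_width: 0.0071
```

Run:
```python
from bench import *
import cv2,pickle
s=read_state();print(s["eef_pos"],s["ee_rot"],s["ft_force"],s["moment"],abs(s["qd"]).max())
for n in ["wrist"]:
    c=capture(n);pickle.dump(c,open(n+"5.pkl","wb"))
    cv2.imwrite(f"pics/{n}5.png",c["frame"][:,:,::-1])
```

```text
[ 0.53805489 -0.10941708  0.30691597] [-3.14081813e+00 -1.15713839e-03  1.71028236e+00] [ 0.51304405  0.81683356 -0.93008011] [-0.00589961 -0.02679322  0.02988368] 0.004722465753871201
```

View pics/wrist5.png

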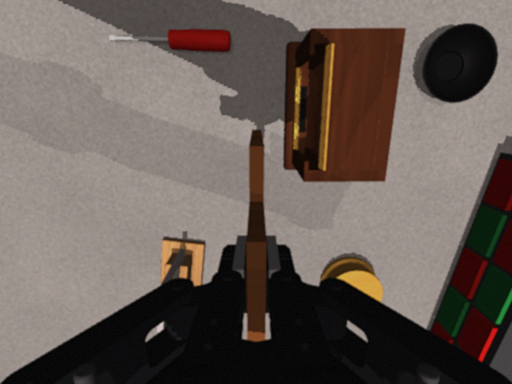

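Run:
```python
from ov import *
c=pickle.load(open("wrist5.pkl","rb"))
roi=(278,20,135,170)
x,y,w,h=roi
f=c["frame"][y:y+h,x:x+w].astype(float);m=f.max(2);sat=(m-f.min(2))/(m+1)
t=np.clip((sat-.25)/.2,0,1)
wt=np.ones_like(t);wt[:,122:]=0
def cost(p,z=0): return (wt*(render(c,CLOCK,p,roi)-t)**2).sum()
p0=np.array([.6236,-.0231,.1387])
r=minimize(cost,p0,method="Nelder-Mead",options=dict(initial_simplex=np.array([p0]*4)+np.vstack([np.zeros(3),np.diag([.01,.01,.05])]),xatol=1e-4,fatol=1e-2))
print(cost(p0),r.fun,r.x,np.degrees(r.x[2]))
overlay(c,[(CLOCK,r.x,(0,255,0))],roi,3.5,"pics/ov5.png")
overlay(c,[(CLOCK,p0,(255,255,0))],roi,3.5,"pics/ov5b.png")
cv2.imwrite("pics/t5.png",(t*wt*255).astype(np.uint8))
a=cv2.imread("pics/ov5.png");b=cv2.imread("pics/ov5b.png")
cv2.imwrite("pics/ov5c.png",cv2.resize(np.hstack([a,b]),None,fx=.84,fy=.84))
```

```text
440.52087510676324 356.5555432083004 [ 0.62448708 -0.02350567  0.14207206] 8.14012946049661
```

View pics/ov5c.png

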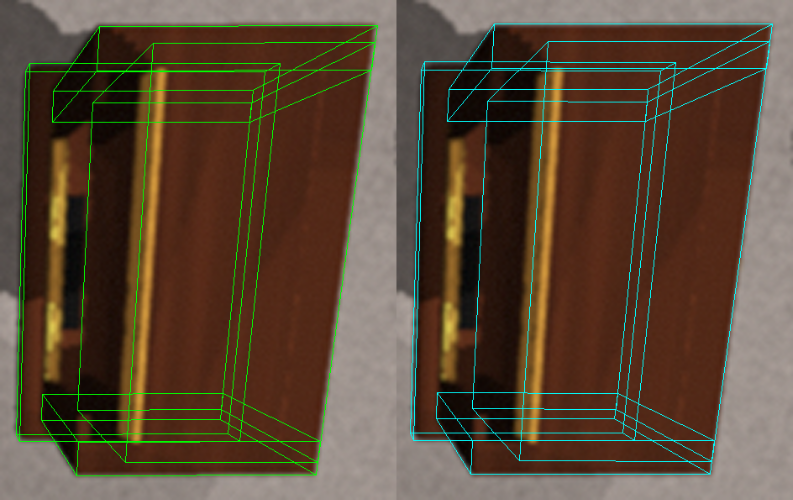

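Emit:
{"api": "servo_tool", "payload": {"steps": [[1,[0.01,0.015,0],[0,0,0.15]],[1,[0.0163,0.026,0],[0,0,0]],[1,[0.016,0.026,0],[0,0,0]],[1,[0.011,0.0157,0],[0,0,0]],[1,[0,0,-0.01],[0,0,0]],[1,[0,0,-0.01],[0,0,0]],[1,[0,0,-0.01],[0,0,0]],[1,[0,0,0],[0,0,0]],[1,[0,0,0],[0,0,0]]]}}

```text
time: 6.75
eef_pos: [0.5909, -0.0297, 0.2769]
ee_rot: [-3.141, 0.0, 1.709]
ft_force: [0.2, 0.5, -1.7]
gripper_width: 0.0076
```

Run:
```python
from ov import *
from bench import *
s=read_state();print(s["eef_pos"],s["ee_rot"],s["ft_force"],s["moment"],abs(s["qd"]).max())
p=np.array([.6245,-.0235,.1421])
z=s["eef_pos"][2]-.136-.012
pan=[b+[0,0,z] for b in PANEL]
y=s["ee_rot"][2]-np.pi/2
pp=[s["eef_pos"][0]+.0015*np.sin(y),s["eef_pos"][1]-.0015*np.cos(y),y];print(pp)
for n,roi,S in [("wrist",(180,60,240,250),2.4),("scene",(190,130,110,115),5),("side",(225,95,110,150),4)]:
    c=capture(n);pickle.dump(c,open(n+"6.pkl","wb"))
    overlay(c,[(CLOCK,p,(0,255,0)),(pan,pp,(255,255,0))],roi,S,f"pics/{n}6.png")
    overlay(c,[],roi,S,f"pics/{n}6r.png")
```

```text
[ 0.59092419 -0.02974003  0.27691549] [-3.14053954e+00  1.32476109e-04  1.70877909e+00] [ 0.17227182  0.53016884 -1.73902353] [0.04237598 0.00191448 0.02117473] 0.02102352954092939
[np.float64(0.5911305038589286), np.float64(-0.031225775398519985), np.float64(0.13798275823349093)]
```

View pics/wrist6.png

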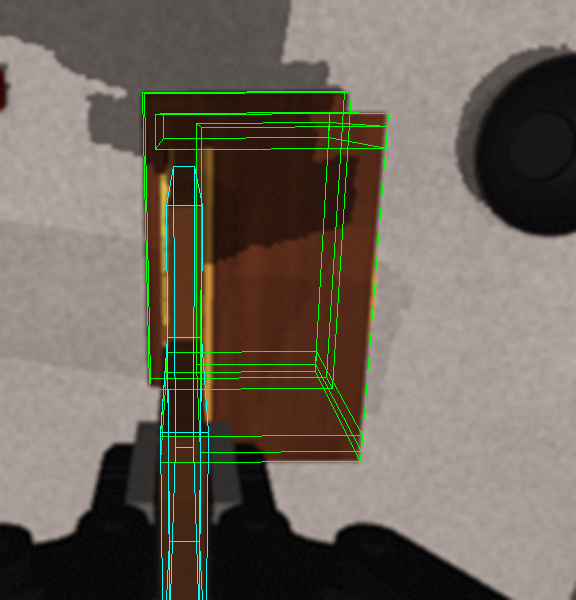

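View pics/scene6.png

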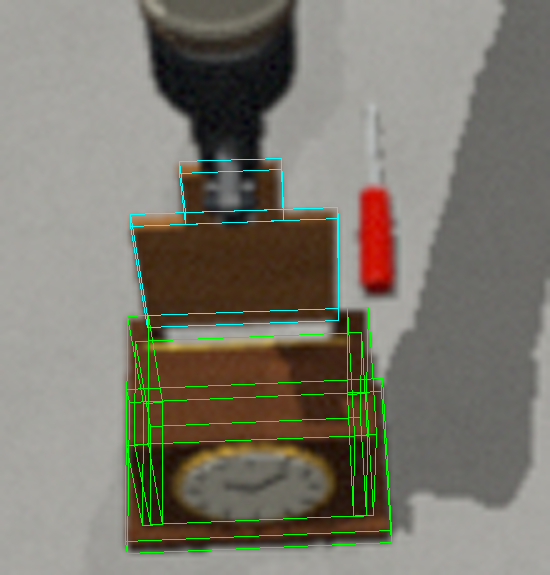

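View pics/side6.png

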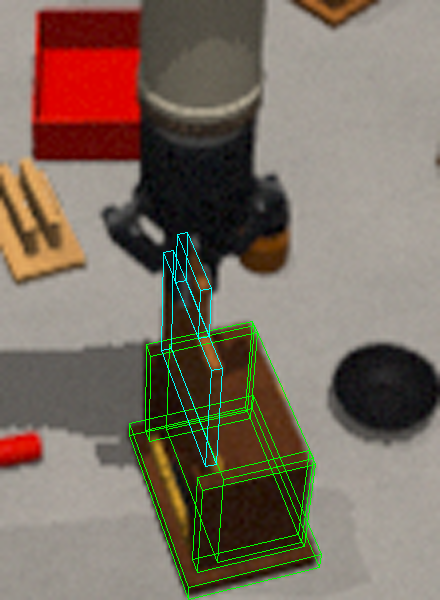

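Emit:
{"api": "servo_tool", "payload": {"steps": [[1,[0,0,0],[0,0,0]],[1,[0,0,0],[0,0,0]]]}}

```text
time: 7.1
eef_pos: [0.5917, -0.0288, 0.2777]
ee_rot: [3.141, 0.0, 1.71]
ft_force: [-0.2, 0.1, -1.7]
gripper_width: 0.0071
```

Emit:
{"api": "servo_tool", "payload": {"steps": [[1,[-0.0004,0.0021,0],[0,0,0.15]],[1,[0,0,-0.004],[0,0,0]],[1,[0,0,0],[0,0,0]],[1,[0,0,0],[0,0,0]]]}}

```text
time: 7.5
eef_pos: [0.5909, -0.0265, 0.273]
ee_rot: [-3.141, -0.0, 1.713]
ft_force: [0.2, 0.0, -1.1]
gripper_width: 0.0071
```

```bash
cat > chk.py <<'E'
from ov import *
from bench import *
import sys
k=sys.argv[1]
s=read_state();print(s["eef_pos"].round(4),s["ee_rot"].round(4),s["ft_force"].round(2),s["moment"].round(3))
p=np.array([.6245,-.0235,.1421])
z=s["eef_pos"][2]-.136-.012
pan=[b+[0,0,z] for b in PANEL]
y=s["ee_rot"][2]-np.pi/2
pp=[s["eef_pos"][0]+.0015*np.sin(y),s["eef_pos"][1]-.0015*np.cos(y),y]
d=np.array(pp[:2])-p[:2];cc,ss=np.cos(p[2]),np.sin(p[2])
print("panel in slot frame mm: x %.2f y %.2f yaw %.2f bottom above floor %.1f"%((d@[cc,ss])*1e3+33,(d@[-ss,cc])*1e3,np.degrees(y-p[2]),(z+.012-.018)*1e3))
ims=[]
if len(sys.argv)>2:
  for n,roi,S in [("wrist",(190,60,200,250),2.4),("side",(235,115,80,140),4.28)]:
    c=capture(n);pickle.dump(c,open(n+k+".pkl","wb"))
    overlay(c,[],roi,S,f"pics/{n}{k}.png");ims.append(cv2.imread(f"pics/{n}{k}.png")[:599])
  H=max(i.shape[0] for i in ims)
  cv2.imwrite(f"pics/c{k}.png",np.hstack([cv2.copyMakeBorder(i,0,H-i.shape[0],0,0,0) for i in ims])[:,:800])
E
python3 chk.py 7 1
```

```text
[ 0.5909 -0.0265  0.273 ] [-3.141  -0.      1.7132] [ 0.23  0.03 -1.08] [0.031 0.001 0.016]
panel in slot frame mm: x -0.69 y 0.26 yaw 0.02 bottom above floor 119.0
```

View pics/c7.png

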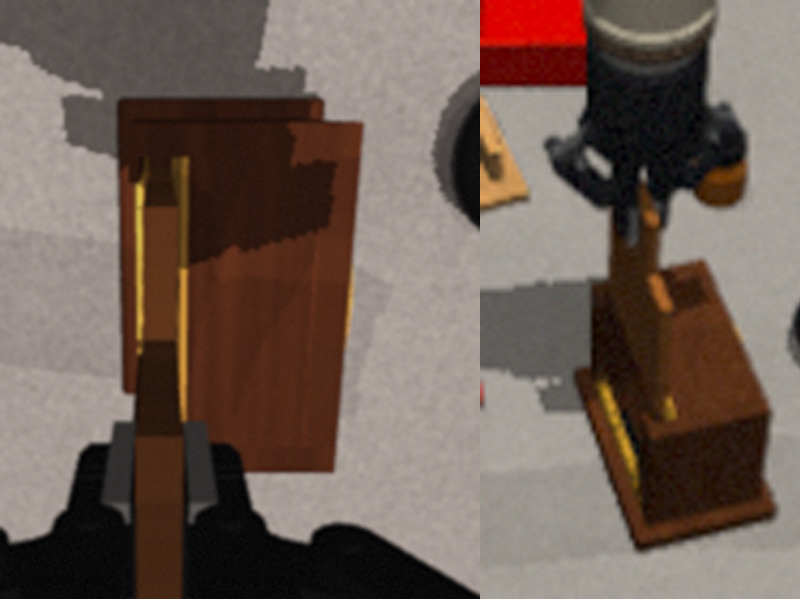

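Emit:
{"api": "servo_tool", "payload": {"steps": [[1,[0,0,-0.004],[0,0,0]],[1,[0,0,-0.004],[0,0,0]],[1,[0,0,-0.004],[0,0,0]],[1,[0,0,-0.004],[0,0,0]],[1,[0,0,0],[0,0,0]]]}}

```text
time: 8.1
eef_pos: [0.5905, -0.0266, 0.2564]
ee_rot: [-3.14, -0.0, 1.713]
ft_force: [-0.1, -0.3, -0.9]
gripper_width: 0.0076
```

```bash
python3 chk.py 8 1
```

```text
[ 0.5905 -0.0266  0.2564] [-3.1400e+00 -2.0000e-04  1.7131e+00] [-0.08 -0.31 -0.89] [-0.029  0.034 -0.049]
panel in slot frame mm: x -1.04 y 0.28 yaw 0.01 bottom above floor 102.4
```

View pics/c8.png

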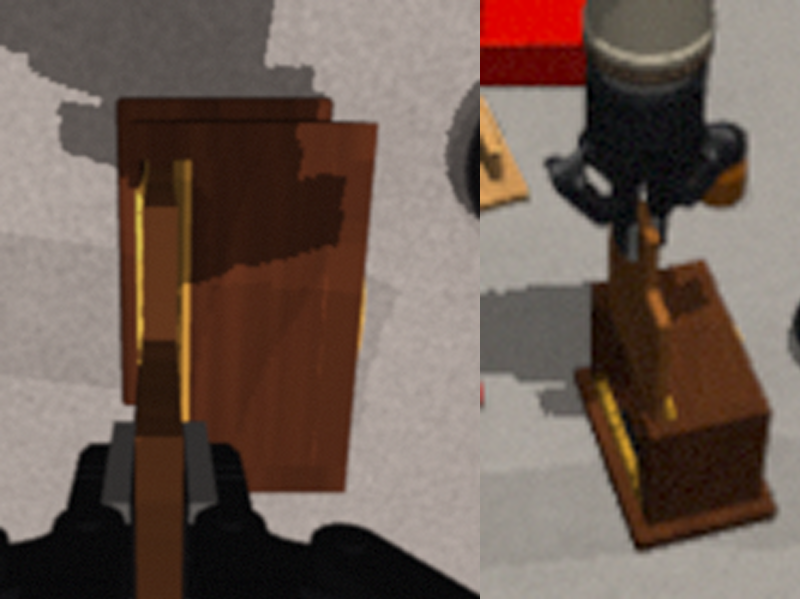

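Emit:
{"api": "servo_tool", "payload": {"steps": [[1,[0.0003,0,-0.006],[0,0,0]],[1,[0.0003,0,-0.006],[0,0,0]],[1,[0,0,-0.006],[0,0,0]],[1,[0,0,-0.006],[0,0,0]],[1,[0,0,-0.006],[0,0,0]],[1,[0,0,0],[0,0,0]]]}}

```text
time: 8.8
eef_pos: [0.591, -0.0265, 0.226]
ee_rot: [-3.14, -0.0, 1.713]
ft_force: [-0.7, 0.1, -1.8]
gripper_width: 0.0073
```

```bash
python3 chk.py 9
```

```text
[ 0.591  -0.0265  0.226 ] [-3.1397e+00 -3.0000e-04  1.7132e+00] [-0.72  0.12 -1.77] [0.052 0.041 0.034]
panel in slot frame mm: x -0.55 y 0.29 yaw 0.02 bottom above floor 72.0
```

Emit:
{"api": "servo_tool", "payload": {"steps": [[1,[0.0003,0,-0.006],[0,0,0]],[1,[0.0002,0,-0.006],[0,0,0]],[1,[0,0,-0.006],[0,0,0]],[1,[0,0,-0.006],[0,0,0]],[1,[0,0,-0.006],[0,0,0]],[1,[0,0,-0.004],[0,0,0]],[1,[0,0,0],[0,0,0]]]}}

```text
time: 9.5
eef_pos: [0.5919, -0.0265, 0.1924]
ee_rot: [-3.141, -0.0, 1.713]
ft_force: [-1.8, 0.0, -2.8]
gripper_width: 0.0077
```

```bash
python3 chk.py 10 1
```

```text
[ 0.5919 -0.0265  0.1924] [-3.1406e+00 -2.0000e-04  1.7131e+00] [-1.81  0.02 -2.77] [-0.048  0.343  0.075]
panel in slot frame mm: x 0.28 y 0.17 yaw 0.01 bottom above floor 38.4
```

View pics/c10.png

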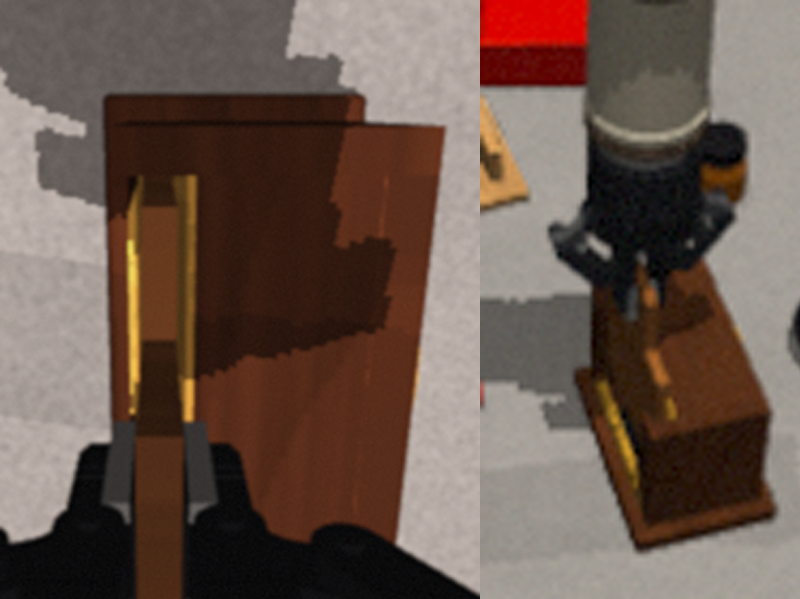

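Emit:
{"api": "servo_tool", "payload": {"steps": [[1,[-0.0008,0,0],[0,0,0]],[1,[0,0,0],[0,0,0]]]}}

```text
time: 9.8
eef_pos: [0.5916, -0.0265, 0.1936]
ee_rot: [3.141, 0.0, 1.713]
ft_force: [-0.5, 0.6, -1.3]
gripper_width: 0.0074
```

```bash
python3 chk.py 11
```

```text
[ 0.5916 -0.0265  0.1936] [3.1408 0.     1.713 ] [-0.54  0.65 -1.3 ] [-0.102  0.208  0.006]
panel in slot frame mm: x 0.05 y 0.14 yaw 0.01 bottom above floor 39.6
```

Emit:
{"api": "servo_tool", "payload": {"steps": [[1,[-0.0008,0,0],[0,0,0]],[1,[0,0,0],[0,0,0]]]}}

```text
time: 10.0
eef_pos: [0.591, -0.0265, 0.1937]
ee_rot: [3.14, 0.0, 1.713]
ft_force: [-0.0, -0.0, -1.7]
gripper_width: 0.0072
```

```bash
python3 chk.py 11
```

```text
[ 0.591  -0.0265  0.1937] [3.1403e+00 1.0000e-04 1.7130e+00] [-0.03 -0.01 -1.67] [-0.012 -0.012 -0.016]
panel in slot frame mm: x -0.56 y 0.25 yaw 0.01 bottom above floor 39.7
```

Emit:
{"api": "servo_tool", "payload": {"steps": [[1,[-0.0008,0,0],[0,0,0]],[1,[0,0,-0.003],[0,0,0]],[1,[0,0,-0.003],[0,0,0]],[1,[0,0,-0.003],[0,0,0]],[1,[0,0,0],[0,0,0]]]}}

```text
time: 10.5
eef_pos: [0.5893, -0.0265, 0.1836]
ee_rot: [-3.14, -0.0, 1.713]
ft_force: [-0.1, 0.0, -0.6]
gripper_width: 0.0075
```

```bash
python3 chk.py 12
```

```text
[ 0.5893 -0.0265  0.1836] [-3.1404e+00 -2.0000e-04  1.7131e+00] [-0.11  0.03 -0.62] [ 0.045 -0.027 -0.019]
panel in slot frame mm: x -2.26 y 0.47 yaw 0.01 bottom above floor 29.6
```

Emit:
{"api": "servo_tool", "payload": {"steps": [[1,[0,0,-0.003],[0,0,0]],[1,[0,0,-0.003],[0,0,0]],[1,[0,0,0],[0,0,0]]]}}

```text
time: 10.8
eef_pos: [0.5894, -0.0265, 0.1777]
ee_rot: [-3.141, -0.0, 1.713]
ft_force: [-0.4, -0.7, -0.3]
gripper_width: 0.0072
```

```bash
python3 chk.py 13
```

```text
[ 0.5894 -0.0265  0.1777] [-3.1407e+00 -2.0000e-04  1.7131e+00] [-0.41 -0.7  -0.31] [-0.054  0.039  0.009]
panel in slot frame mm: x -2.15 y 0.46 yaw 0.01 bottom above floor 23.7
```

```bash
python3 chk.py 14 1
```

```text
[ 0.5894 -0.0265  0.1777] [-3.1407e+00 -2.0000e-04  1.7131e+00] [-0.41 -0.7  -0.31] [-0.054  0.039  0.009]
panel in slot frame mm: x -2.15 y 0.46 yaw 0.01 bottom above floor 23.7
```

View pics/c14.png

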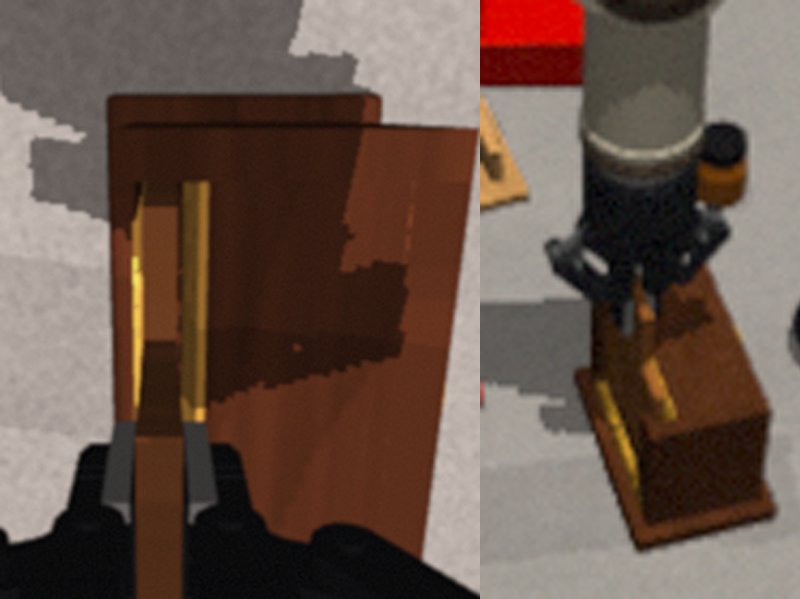

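Emit:
{"api": "servo_tool", "payload": {"steps": [[1,[0,0,-0.003],[0,0,0]],[1,[0,0,-0.003],[0,0,0]],[1,[0,0,-0.003],[0,0,0]],[1,[0,0,0],[0,0,0]]]}}

```text
time: 11.3
eef_pos: [0.5893, -0.0266, 0.1687]
ee_rot: [-3.141, -0.0, 1.713]
ft_force: [0.7, -0.5, -1.2]
gripper_width: 0.007
```

```bash
python3 chk.py 15
```

```text
[ 0.5893 -0.0266  0.1687] [-3.1405e+00 -2.0000e-04  1.7131e+00] [ 0.71 -0.46 -1.2 ] [-0.019 -0.056  0.028]
panel in slot frame mm: x -2.23 y 0.45 yaw 0.01 bottom above floor 14.7
```

Emit:
{"api": "servo_tool", "payload": {"steps": [[1,[0,0,-0.003],[0,0,0]],[1,[0,0,-0.002],[0,0,0]],[1,[0,0,0],[0,0,0]]]}}

```text
time: 11.6
eef_pos: [0.5895, -0.0266, 0.1639]
ee_rot: [-3.141, -0.0, 1.713]
ft_force: [-0.0, -0.1, -1.0]
gripper_width: 0.0069
```

```bash
python3 chk.py 15
```

```text
[ 0.5895 -0.0266  0.1639] [-3.1409e+00 -1.0000e-04  1.7131e+00] [-0.03 -0.11 -1.02] [0.041 0.007 0.042]
panel in slot frame mm: x -2.06 y 0.42 yaw 0.01 bottom above floor 9.9
```

Emit:
{"api": "servo_tool", "payload": {"steps": [[1,[0,0,-0.002],[0,0,0]],[1,[0,0,-0.002],[0,0,0]],[1,[0,0,0],[0,0,0]]]}}

```text
time: 11.9
eef_pos: [0.5901, -0.0266, 0.1607]
ee_rot: [3.141, 0.0, 1.713]
ft_force: [-0.9, -0.2, 3.8]
gripper_width: 0.0069
```

Emit:
{"api": "servo_tool", "payload": {"steps": [[1,[0,0,-0.002],[0,0,0]],[1,[0,0,0],[0,0,0]]]}}

```text
time: 12.1
eef_pos: [0.5901, -0.0266, 0.1587]
ee_rot: [3.141, 0.0, 1.713]
ft_force: [-0.1, 0.1, 4.2]
gripper_width: 0.0071
```

Emit:
{"api": "servo_tool", "payload": {"steps": [[1,[0,0,-0.002],[0,0,0]],[1,[0,0,0],[0,0,0]]]}}

```text
time: 12.3
eef_pos: [0.5902, -0.0266, 0.1568]
ee_rot: [3.141, 0.0, 1.713]
ft_force: [-0.3, -0.3, 7.0]
gripper_width: 0.0072
```

```bash
python3 chk.py 16 1
```

```text
[ 0.5902 -0.0266  0.1568] [3.1407e+00 1.0000e-04 1.7131e+00] [-0.28 -0.33  7.01] [0.025 0.357 0.023]
panel in slot frame mm: x -1.41 y 0.31 yaw 0.01 bottom above floor 2.8
```

View pics/c16.png

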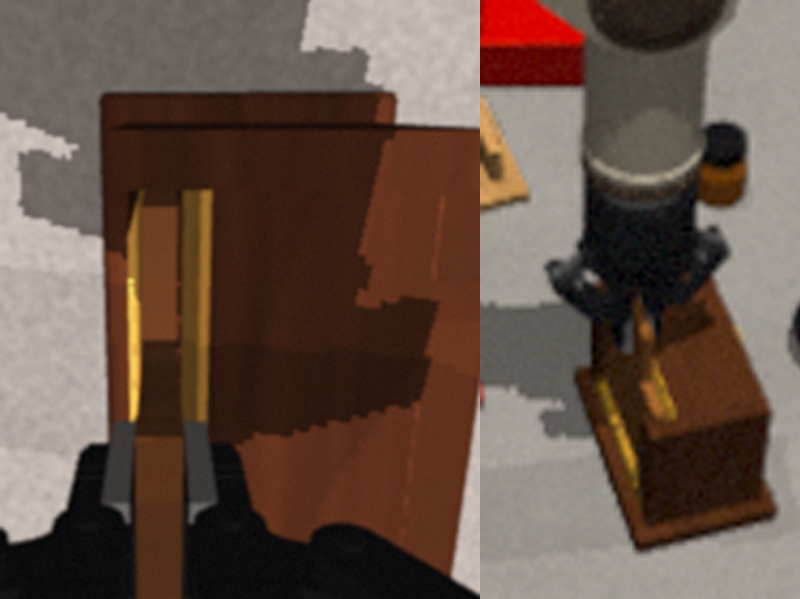

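Emit:
{"api": "servo_tool", "payload": {"steps": [[1,[0,0,-0.0015],[0,0,0]],[1,[0,0,0],[0,0,0]]]}}

```text
time: 12.6
eef_pos: [0.5902, -0.0266, 0.1555]
ee_rot: [3.141, 0.0, 1.713]
ft_force: [-1.8, 0.4, 6.9]
gripper_width: 0.0068
```

Emit:
{"api": "servo_tool", "payload": {"steps": [[1,[0,0,-0.001],[0,0,0]],[1,[0,0,0],[0,0,0]]]}}

```text
time: 12.8
eef_pos: [0.5902, -0.0266, 0.1546]
ee_rot: [3.14, 0.0, 1.713]
ft_force: [-1.9, -0.5, 8.2]
gripper_width: 0.0074
```

Emit:
{"api": "servo_tool", "payload": {"steps": [[1,[0,0,-0.001],[0,0,0]],[1,[0,0,0],[0,0,0]]]}}

```text
time: 13.0
eef_pos: [0.5903, -0.0266, 0.1537]
ee_rot: [3.14, 0.0, 1.713]
ft_force: [-1.6, -0.2, 7.8]
gripper_width: 0.0071
```

Emit:
{"api": "servo_tool", "payload": {"steps": [[1,[0,0,-0.001],[0,0,0]],[1,[0,0,0],[0,0,0]],[1,[0,0,0],[0,0,0]]]}}

```text
time: 13.3
eef_pos: [0.5904, -0.0265, 0.1535]
ee_rot: [3.14, 0.0, 1.713]
ft_force: [-2.3, 0.4, 12.1]
gripper_width: 0.0073
```

Emit:
{"api": "servo_tool", "payload": {"steps": [[1,[0,0,-0.001],[0,0,0]],[1,[0,0,0],[0,0,0]],[1,[0,0,0],[0,0,0]]]}}

```text
time: 13.6
eef_pos: [0.5907, -0.0265, 0.1535]
ee_rot: [3.139, -0.0, 1.713]
ft_force: [-5.2, -0.2, 19.0]
gripper_width: 0.0073
```

Emit:
{"api": "servo_tool", "payload": {"steps": [[1,[0,0,-0.001],[0,0,0]],[1,[0,0,0],[0,0,0]],[1,[0,0,0],[0,0,0]]]}}

```text
time: 13.9
eef_pos: [0.591, -0.0264, 0.1535]
ee_rot: [3.139, -0.0, 1.713]
ft_force: [-7.1, 0.3, 24.3]
gripper_width: 0.0074
```

Emit:
{"api": "servo_tool", "payload": {"steps": [[1,[-0.0008,0,0.0003],[0,0,0]],[1,[0,0,0],[0,0,0]],[1,[0,0,0],[0,0,0]]]}}

```text
time: 14.2
eef_pos: [0.5905, -0.0265, 0.1535]
ee_rot: [3.138, 0.0, 1.713]
ft_force: [-5.4, 1.2, 21.3]
gripper_width: 0.0071
```

```bash
python3 chk.py 17 1
python3 - <<'E'
from ov import *
from bench import *
c=capture("scene")
cv2.imwrite("pics/scene17.png",np.hstack([cv2.resize(c["frame"][150:250,190:300,::-1],(440,400),interpolation=cv2.INTER_CUBIC)]))
cv2.imwrite("pics/scene17f.png",c["frame"][:,:,::-1])
E
```

```text
[ 0.5905 -0.0265  0.1535] [3.1380e+00 1.0000e-04 1.7131e+00] [-5.38  1.18 21.34] [-0.027  1.674 -0.014]
panel in slot frame mm: x -1.13 y 0.32 yaw 0.01 bottom above floor -0.5
```

View pics/c17.png

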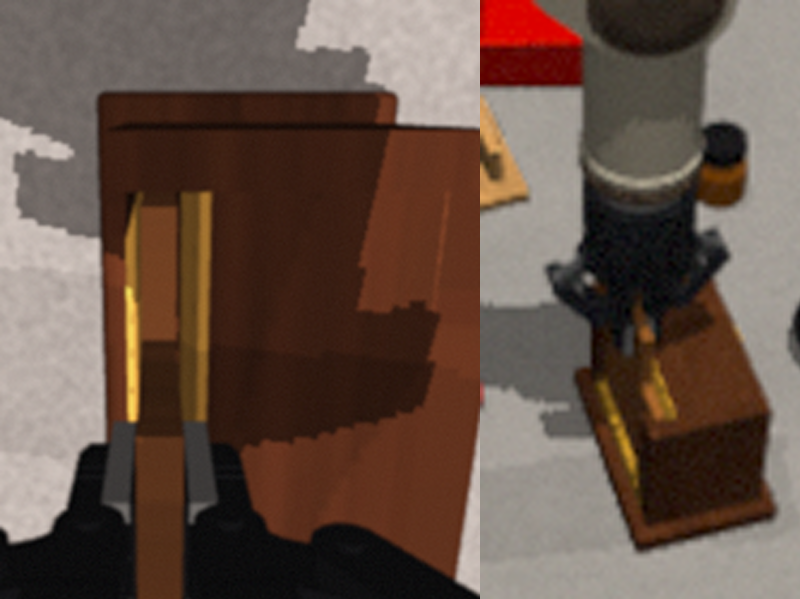

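View pics/scene17.png

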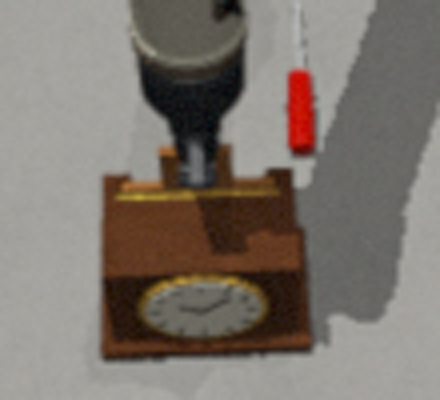

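View pics/scene17f.png

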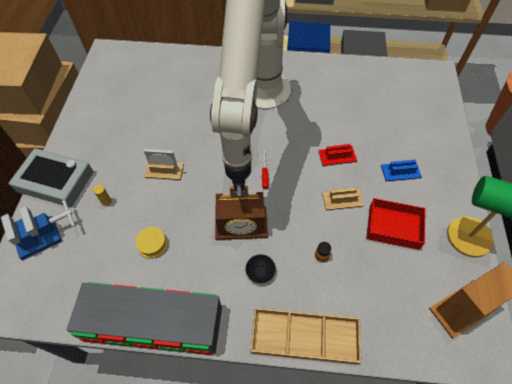

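Emit:
{"api": "servo_tool", "payload": {"steps": [[1,[-0.0008,0,0.0005],[0,0,0]],[1,[0,0,0],[0,0,0]],[1,[0,0,0],[0,0,0]],[1,[0,0,0],[0,0,0]]]}}

```text
time: 14.75
eef_pos: [0.59, -0.0266, 0.1535]
ee_rot: [3.137, 0.0, 1.713]
ft_force: [-3.3, 0.4, 17.0]
gripper_width: 0.0076
```

```bash
python3 chk.py 18
```

```text
[ 0.59   -0.0266  0.1535] [3.1373e+00 4.0000e-04 1.7131e+00] [-3.34  0.41 17.04] [0.004 1.015 0.017]
panel in slot frame mm: x -1.56 y 0.36 yaw 0.01 bottom above floor -0.5
```

```bash
python3 -c "
from bench import *
print(hand_in())"
```

```text
the job is handed in; nothing more can be done
None
```

I took the brown panel from its stand by the tab and slid it down the clock's grooves and behind the brass lip. It is pushed fully home against the sprung rail. I handed in at about 14.8 s, still gripping it (60 N set) and pressing down with about 17 N.

**Fit:**
- The rail started to resist with the tool at z ≈ 0.162 m, and the hard stop came at z = 0.1535 m. That is about 8.5 mm of travel, against the 8 mm stated.
- The last pose put the lower edge 0.5 mm below the nominal floor, which is within the calibration error.
- The last side and scene pictures, taken just before the final small easing of the push, show the shoulders level with the case top. In the wrist picture the lip is on the -x side of the panel.

**Disagreement:** about 38 mm above the floor, the panel touched the +x wall lightly (about 2 N). My camera estimate had put it almost in the middle of the slot there, so that estimate was off by roughly 1.5 mm. I moved it about 2 mm towards -x and it went on down freely.

**Forces:** the push home peaked at about 24 N vertical and 7 N sideways. I eased it to 17 N and 3 N before handing in.

**Other things:** in the last full scene picture they looked where they were at the start. I judged that by eye only.

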